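Sort the counter stationery into its trays

ROBOT

A 6-joint arm with a two-finger parallel gripper is mounted at the origin on a cart in front of the work surface, level with it; the furniture and walls round the work are solid. World frame = base frame: x ahead of the robot, y to its left, z up, the work surface at z = 0. Lengths are in mm, angles in degrees, forces in N, time in s.
With the tool pointing down it reaches from about 375 to 750 mm from the base axis. Payload 9 kg.
Tool frame: the origin (TCP) lies between the finger pads; the fingertips stand 22 mm ahead of it and the grasp point (between the pads) lies 3 mm ahead of it (robot.finger_overhang is the distance from the TCP to the fingertips, in mm); z points along the fingers, y is the line along which they close (so a half turn about z gives the same grasp; the last joint's range is limited). The gripper opens to 85 mm and grips with 20 to 120 N. Pads are 22 mm wide; open, the fingers measure 114 mm over their backs; the gripper's body (76 mm by 85 mm) begins 54 mm behind the grasp point. The pads swing forward as they close: fully open they stand 13 mm farther back than shut.
Start: joints at [-81.687, 5.964, 5.575, 89.605, 0, 77.527], TCP at [212.947, -560.97, 253.331] pointing down, gripper open.
Joint ranges: [-171.21, 171.21], [-48.23, 106.86], [-62.78, 66.21], [-105.2, 120.99], [-86.42, 89.51], [-180, 180]. Speed limits (degrees/s): [127.2, 127.2, 147.25, 180, 180, 180].

INTERFACE

Orientations are given as a 3x3 rotation matrix whose columns are the frame's x, y, z axes.
In Python, from station import monitor, viewer, robot gives the robot as it stands. The module is installed in compiled form; this text tells all that it offers.
- The arm moves only by the tool drive_tool, never from a script. Its argument "motion" is a list of rows, each an object with "linear": the shift along the tool's x, y, z in cm, a list of three; "delta_rot": the turn, a rotation vector about the tool's x, y, z in degrees, a list of three; "fingers": the opening, from 0 (shut) to 1 (fully open). A call has 1 to 5 rows; each row is the pose to reach, as a shift and turn from the pose commanded when the call began, along the tool's axes at that moment; what a row does not reach only later rows make up. A row lasts 1/8 s, in which the tool goes at most 62.5 mm and 10.7 degrees, less where a joint would pass 70% of its speed; a pose out of reach is approached as far as the arm can. A call with a gripper value outside its range is refused whole. The fingers move at their own pace and stop on an object; the grip force is fixed at half the most. Time passes only in rows, so rows that repeat a pose let the fingers close. It gives the time, the measured TCP pose, the force, the opening and the grip force at its end, in the units of the state.
- monitor.read_state(): the state, without advancing time (a new reading comes with each control period).
- viewer.grab_frame(name): name is "scene" or "top" or "wrist"; returns (picture, depth): 420x560x3 uint8, blue, green, red; 420x560 float32, mm along the optical axis (not along the pixel's ray), 0 where there is no reading.
- viewer.camera_model(name): a dict with "camera_matrix" (3x3 intrinsics, pixels), "eye" and "attitude" of the camera in the world. Camera axes: x right, y down, z forward; pixel columns grow to the right and rows downward; lengths in mm; the calibration is good to about 2 mm. A picture is of the moment at which its call begins: read the wrist's pose just before it. camera_model takes no time and is no camera call; for the wrist camera it gives the pose at the moment of the call.
- robot.sign_off(): hands the job in; it is judged then, once.
The state is a dict: "time": time; "q": joint angles; "joint_vel": joint speeds; "tau": joint torques, N m; "eef_pos": TCP position; "orientation": TCP orientation; "force": force on the tool from outside, world axes, zero at the start; "wrist_torque": the same for the moment, N m; "opening": opening from 0.0 (shut) to 1.0 (fully open); "grasp_force": force on a finger pad.
Only numpy, scipy, OpenCV 4.12 (cv2) and the standard library are available. Lean on these libraries where they do the work, as an engineer would, in place of code of your own. Each camera call takes 0.05 s, during which the arm holds its last target. There are 200 camera calls.

TASK

Tidy the loose stationery into the three wooden holders: the two rolls of paper tape lie flat in the low wide tray, one roll in each bay; the two rubber stamps stand upright in the smaller tray, one stamp in each bay; and the glue stick stands upright in the round cup. Everything must rest on the floor of its bay or cup. Leave the ink tin and the eraser where they are, and do not tip over the stamps or the glue stick.

Things in the scene. Friction and masses are not known exactly. Their poses are not given: they have to be found in the camera images.
- washi_4: the larger roll of paper tape, lilac, lying flat: a ring 54 mm across and 15 mm high (treat it as a solid disc). Origin: centre of its underside, z up. Loose, 30 g.
- washi_3: the smaller, thicker roll of paper tape, yellow, lying flat: 48 mm across and 19 mm high (treat it as a solid disc). Origin: centre of its underside, z up. Loose, 30 g.
- stamp_1: rubber stamp with a dark turned handle on a square wooden block. Block 40 x 40 mm, 22 mm high; above it, on the axis, a neck 22 mm across up to 40 mm and a knob-like handle 26 mm across from 40 to 74 mm height: grasp that from above, any direction. Origin: centre of the underside; x and y along the block's sides, z up. Loose, 60 g.
- stamp_2: rubber stamp with a light wood handle on an oblong wooden block. Block 35 mm along x and 50 mm along y, 22 mm high; neck and handle like the other stamp's: 22 mm across up to 40 mm, 26 mm across from 40 to 74 mm height. Origin: centre of the underside, z up. Loose, 60 g.
- glue_stick: glue stick standing upright: white round tube 25 mm across up to 70 mm height, orange cap 27 mm across from 70 to 96 mm. Origin: centre of the underside, z up. Loose, 30 g.
- tape_tray: the low, wide tray of light wood with a grey lined floor, fixed: 118 mm along x, 164 mm along y, walls 4 mm thick and 12 mm high over the table, floor 4 mm thick. A wall across the middle (y = 0) parts it into two bays, each 110 mm along x and 76 mm along y inside, their centres at y = +40 and y = -40 mm, x = 0. Origin: centre of the underside; z up. It may stand left, right or at the back.
- stamp_tray: the smaller tray of light wood with a grey lined floor and two square bays, fixed: 82 mm along x, 160 mm along y, walls 4 mm thick and 16 mm high over the table, floor 4 mm thick. A wall across the middle (y = 0) parts it into two bays, each 74 x 74 mm inside, their centres at y = +39 and y = -39 mm, x = 0. Origin: centre of the underside; z up. It may stand left, right or at the back.
- glue_cup: round open cup of light wood, fixed: 54 mm across outside, 48 mm inside, rim 50 mm over the table, floor 4 mm thick. Origin: centre of the underside, z up. It may stand left, right or at the back.
- ink_tin: closed round ink-pad tin, 62 mm across and 20 mm high, pale, among the things to sort; not to be moved. Origin: centre of its underside. Loose, 70 g.
- eraser: teal eraser with a white end, 19 mm along x, 44 mm along y, 11 mm high, lying among the things to sort; not to be moved. Origin: centre of its underside. Loose, 20 g.
Things that resemble listed ones, but are neither listed nor needed, are in the scene too. Leave any purple look-alike of the washi_4 alone. What is shaped like the washi_3 but blue is not meant.

How it is judged (in metres and radians):
At the end, for the whole second after the job is handed in: A roll flat in each bay of the wide tray, a stamp upright in each bay of the smaller tray, the glue stick upright in the cup; undersides 1.5 to 7.5 mm over the table (floor 4 mm), tilt under 0.12 rad, released, still. Ink tin and eraser within 30 mm of their start (((x of washi_4 in the frame of tape_tray between -0.034 and 0.034 m and y of washi_4 in the frame of tape_tray between 0.023 and 0.057 m and x of washi_3 in the frame of tape_tray between -0.034 and 0.034 m and y of washi_3 in the frame of tape_tray between -0.057 and -0.023 m) or (x of washi_4 in the frame of tape_tray between -0.034 and 0.034 m and y of washi_4 in the frame of tape_tray between -0.057 and -0.023 m and x of washi_3 in the frame of tape_tray between -0.034 and 0.034 m and y of washi_3 in the frame of tape_tray between 0.023 and 0.057 m)) and ((x of stamp_1 in the frame of stamp_tray between -0.022 and 0.022 m and y of stamp_1 in the frame of stamp_tray between 0.018 and 0.06 m and x of stamp_2 in the frame of stamp_tray between -0.022 and 0.022 m and y of stamp_2 in the frame of stamp_tray between -0.06 and -0.018 m) or (x of stamp_1 in the frame of stamp_tray between -0.022 and 0.022 m and y of stamp_1 in the frame of stamp_tray between -0.06 and -0.018 m and x of stamp_2 in the frame of stamp_tray between -0.022 and 0.022 m and y of stamp_2 in the frame of stamp_tray between 0.018 and 0.06 m)) and horizontal distance between glue_stick and glue_cup below 0.016 m and height (world z) of washi_4 between 0.0015 and 0.0075 m and angle between each of washi_4, washi_3, stamp_1, stamp_2, glue_stick's own z axis and vertical below 0.12 rad and linear speed of each of washi_4, washi_3, stamp_1, stamp_2, glue_stick below 0.02 m/s and angular speed of each of washi_4, washi_3, stamp_1, stamp_2, glue_stick below 0.2 rad/s and contact force between each of washi_4, washi_3, stamp_1, stamp_2, glue_stick and the fingers below 0.05 N and height (world z) of washi_3 between 0.0015 and 0.0075 m and height (world z) of stamp_1 between 0.0015 and 0.0075 m and height (world z) of stamp_2 between 0.0015 and 0.0075 m and height (world z) of glue_stick between 0.0015 and 0.0075 m and distance of each of ink_tin, eraser from where it was at the start of the episode below 0.03 m); the robot touches nothing.
It fails at once if the ink tin or the eraser is pushed away (30 mm or more) (distance of any of ink_tin, eraser from where it was at the start of the episode above 0.03 m).
It fails at once if a stamp or the glue stick is tipped over (beyond 0.9 rad) (angle between any of stamp_1, stamp_2, glue_stick's own z axis and vertical above 0.9 rad).
It also fails if it takes over 125 s, if anything falls off the work surface, if the arm or the gripper's body presses on something with over 40 N, if the wrist force passes 120 N, or if a joint passes its speed limit or range.

## Working session

There is one attempt and no reset: what is moved stays moved. The work goes in short steps, Python scripts to look and compute and a tool call to move; the robot and the scene stay as the last step left them, time stands still between calls to the robot, and variables do not carry over. Pictures are saved under pics/ and viewed, at most 14 in all, crops included, and the job is handed in when it is done.

Besides the shell and the picture viewer there is one more tool, called after "Request:" as name(argument=value, ...) on one line, values as JSON. drive_tool: Moves the arm, as the interface text tells. Its arguments: {"type":"object","properties":{"motion":{"type":"array"}},"required":["motion"]}

```bash
mkdir -p pics; cat > h.py <<'E'
import numpy as np, cv2
from station import monitor, viewer, robot
def world(name,depth,us,vs,m=None):
    m=m or viewer.camera_model(name); K=np.array(m['camera_matrix']);R=np.array(m['attitude']);e=np.array(m['eye'])
    us=np.asarray(us);vs=np.asarray(vs);d=depth[vs,us]
    c=np.stack([(us-K[0,2])/K[0,0]*d,(vs-K[1,2])/K[1,1]*d,d],-1)
    return c@R.T+e
def topmap(name,depth):
    v,u=np.mgrid[0:420,0:560]; return world(name,depth,u,v)
E
python3 - <<'E'
from h import *
for n in ('top','scene'):
    im,d=viewer.grab_frame(n); cv2.imwrite(f'pics/{n}0.png',im); np.save(f'{n}d.npy',d)
    m=viewer.camera_model(n); print(n,m)
s=monitor.read_state();print(s['time'],s['eef_pos'],s['orientation'],s['opening'])
E
```

```text
top {'camera_matrix': array([[447.35532461,   0.        , 279.66771139],
       [  0.        , 447.35532461, 214.77676593],
       [  0.        ,   0.        ,   1.        ]]), 'eye': array([ 458.04890733,   10.81257373, 1284.01998898]), 'attitude': array([[-1.47352355e-03, -9.97250787e-01,  7.40857371e-02],
       [-9.99954210e-01,  7.68887732e-04, -9.53870763e-03],
       [ 9.45552007e-03, -7.40964002e-02, -9.97206256e-01]])}
scene {'camera_matrix': array([[457.0948626 ,   0.        , 278.39363719],
       [  0.        , 457.0948626 , 208.20955807],
       [  0.        ,   0.        ,   1.        ]]), 'eye': array([203.23516972, 718.71137514, 770.2952496 ]), 'attitude': array([[-0.89827954, -0.30074175,  0.32038769],
       [-0.43936501,  0.60270284, -0.66611386],
       [ 0.00722968, -0.73912359, -0.67353103]])}
0.1 [ 212.92757441 -560.66067252  252.61519482] [[ 9.34888216e-01  3.54942257e-01 -1.36037189e-04]
 [ 3.54942166e-01 -9.34887528e-01  1.17004412e-03]
 [ 2.88118628e-04 -1.14214579e-03 -9.99999306e-01]] 0.9994002196970507
```

View pics/top0.png

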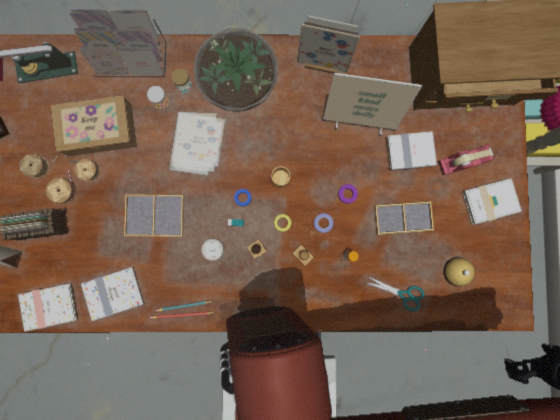

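View pics/scene0.png

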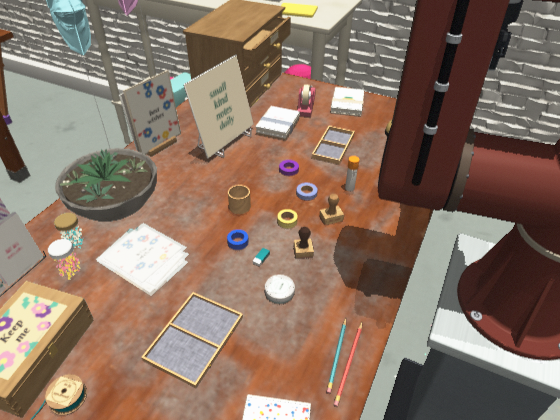

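The top view shows the tape tray at (154,215), the stamp tray at (404,218) and the cup at (281,176). The loose things are lilac (323,223), yellow (283,222), dark stamp (257,248), light stamp (303,255), glue (350,255), tin (211,249) and eraser (236,223). The blue ring (243,198) and purple ring (347,193) are decoys.

```bash
python3 - <<'E'
from h import *
d=np.load('topd.npy');P=topmap('top',d);im=cv2.imread('pics/top0.png')
W={'tape_tray':(118,188,188,242,7,30),'stamp_tray':(370,440,196,240,9,30),'cup':(266,296,160,192,40,60),'lilac':(310,336,210,236,9,25),'yellow':(271,295,210,234,10,30),
'stamp1':(246,268,238,262,60,85),'stamp1blk':(244,270,236,264,14,30),'stamp2':(290,316,240,268,60,85),'stamp2blk':(288,316,240,270,14,30),'glue':(338,362,240,268,85,110),'tin':(198,226,236,264,12,30),'eraser':(226,246,214,232,6,20),'blue':(230,255,186,210,8,30),'purple':(334,360,180,206,8,30)}
for k,(a,b,c,e,z0,z1) in W.items():
    q=P[c:e,a:b].reshape(-1,3);q=q[(q[:,2]>z0)&(q[:,2]<z1)]
    if len(q)<3: print(k,len(q));continue
    r=cv2.minAreaRect(q[:,:2].astype(np.float32)); print(k,len(q),'rect',np.round(r[0],1),np.round(r[1],1),round(r[2],1),'z',np.round(np.median(q[:,2]),1))
print(np.round(P[205,290],1), P[260,330].round(1))
c=im[180:280,190:370]; cv2.imwrite('pics/crop0.png',cv2.resize(c,None,fx=4.4,fy=4.4,interpolation=cv2.INTER_CUBIC))
E
```

```text
tape_tray 792 rect [550.9 362.5] [147.1 190.1] 2.2 z 9.6
stamp_tray 381 rect [ 551.5 -355.5] [ 96.3 162.2] 3.2 z 15.4
cup 79 rect [659.6  -3.3] [51.5 52.1] 47.0 z 49.4
lilac 198 rect [ 531.6 -124.7] [51.6 51.5] 0.3 z 15.1
yellow 140 rect [531.7  -7.9] [45.4 45.9] 89.9 z 19.1
stamp1 78 rect [456.8  64.9] [24.4 24.6] 0.2 z 70.1
stamp1blk 124 rect [456.9  65.3] [40.  39.6] 31.0 z 22.4
stamp2 75 rect [440.4 -65.4] [24.9 24.4] 89.2 z 69.6
stamp2blk 134 rect [439.1 -64.7] [48.  33.7] 44.6 z 22.7
glue 86 rect [ 437.9 -193.6] [25.1 23.9] 90.0 z 96.3
tin 381 rect [455.4 189.3] [60.  59.7] 48.7 z 20.3
eraser 105 rect [529.2 126.1] [25.  47.3] 3.6 z 11.4
blue 155 rect [602.7 112.1] [46.8 59. ] 2.4 z 20.0
purple 204 rect [ 614.7 -194.7] [51.6 53.4] 42.9 z 16.0
[581.6 -31.3   1.2] [ 423.6 -145.3   -0.9]
```

View pics/crop0.png

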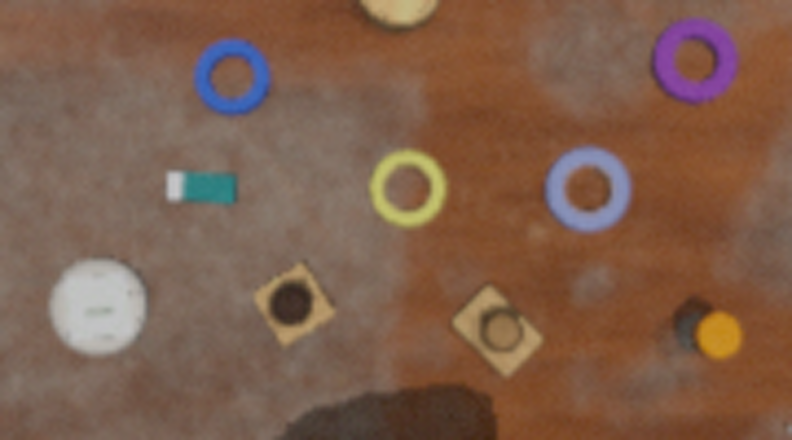

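The crop shows both stamps turned on the table, the two rolls clear of each other, and the glue stick standing. That is enough to set out.

```bash
cat >> h.py <<'E'
def go(x,y,z,yaw=90):
    "shift (cm) and turn (deg) in tool axes from the measured pose to the target, tool down"
    s=monitor.read_state();R=np.array(s['orientation']);c,k=np.cos(np.radians(yaw)),np.sin(np.radians(yaw))
    T=np.array([[c,k,0],[k,-c,0],[0,0,-1.]])
    print('cm',(R.T@(np.array([x,y,z])-s['eef_pos'])/10).round(2),'rot',np.degrees(cv2.Rodrigues(R.T@T)[0].ravel()).round(1),'tcp',np.round(s['eef_pos'],1),'t',round(s['time'],2),'op',round(s['opening'],2),'gf',np.round(s['grasp_force'],1),'F',np.round(s['force'],1))
E
python3 - <<'E'
from h import *
d=np.load('topd.npy');P=topmap('top',d);im=cv2.imread('pics/top0.png').astype(int)
sat=im.max(2)-im.min(2)
for n,(a,b,c,e) in {'tape':(115,192,186,244),'stamp':(368,442,194,242)}.items():
    q=P[c:e,a:b]; m=((sat[c:e,a:b]<35)&(q[...,2]>1.5)).astype(np.uint8); m=cv2.morphologyEx(m,cv2.MORPH_OPEN,np.ones((3,3)))
    k,l,st,ce=cv2.connectedComponentsWithStats(m)
    for i in range(1,k):
        if st[i,4]>100:
            p=q[l==i][:,:2]; print(n,st[i,4],[np.round(v,1) for v in cv2.minAreaRect(p.astype(np.float32))],np.median(q[l==i][:,2]).round(1))
E
```

```text
tape 799 [array([535.1, 222.9]), array([437.7, 110.2]), np.float64(84.2)] 4.9
tape 816 [array([535.5, 182.8]), array([360.2, 112.2]), np.float64(83.1)] 5.0
stamp 455 [array([ 523.8, -208. ]), array([ 75. , 450.8]), np.float64(7.3)] 5.0
stamp 256 [array([ 519.3, -155.7]), array([ 74.2, 347. ]), np.float64(8.1)] 5.0
stamp 188 [array([ 518.7, -170.3]), array([ 68.9, 375.7]), np.float64(8.1)] 5.3
```

Request:
drive_tool(motion=[{"linear":[4.8,-3.7,0],"delta_rot":[0,0,-10],"fingers":1},{"linear":[9.6,-7.4,0],"delta_rot":[0,0,-20],"fingers":1},{"linear":[14.4,-11.1,0],"delta_rot":[0,0,-30],"fingers":1},{"linear":[19.2,-14.8,0],"delta_rot":[0,0,-40],"fingers":1},{"linear":[24,-18.5,0],"delta_rot":[0,0,-50],"fingers":1}])

```text
time: 0.72
eef_pos: [372.3, -301.0, 253.1]
orientation: [[0.324, 0.946, 0.0], [0.946, -0.324, 0.0], [0.0, 0.0, -1.0]]
force: [1.1, 0.3, -0.4]
opening: 0.999
grasp_force: 0.0
```

```bash
python3 -c "
from h import *
go(438,-193.5,200)"
```

```text
cm [12.3   2.73  5.31] rot [  0.   -0.  -18.9] tcp [ 372.3 -301.   253.1] t 0.72 op 1.0 gf 0.0 F [ 1.1  0.3 -0.4]
```

Request:
drive_tool(motion=[{"linear":[4.1,0.9,1.5],"delta_rot":[0,0,-9.5],"fingers":1},{"linear":[8.2,1.8,3],"delta_rot":[0,0,-18.9],"fingers":1},{"linear":[12.3,2.73,4.5],"delta_rot":[0,0,-18.9],"fingers":1},{"linear":[12.3,2.73,5.3],"delta_rot":[0,0,-18.9],"fingers":1},{"linear":[12.3,2.73,5.3],"delta_rot":[0,0,-18.9],"fingers":1}])

```text
time: 1.35
eef_pos: [437.5, -195.6, 199.6]
orientation: [[0.005, 1.0, -0.001], [1.0, -0.005, 0.001], [0.001, -0.001, -1.0]]
force: [-0.2, -0.3, 0.6]
opening: 0.993
grasp_force: 0.0
```

```bash
python3 - <<'E'
from h import *
d=np.load('topd.npy');P=topmap('top',d);im=cv2.imread('pics/top0.png').astype(int)
sat=im.max(2)-im.min(2)
for n,(a,b,c,e) in {'tape':(115,192,186,244),'stamp':(368,442,194,242)}.items():
    q=P[c:e,a:b]; m=((sat[c:e,a:b]<35)&(q[...,2]>1.5)&(q[...,2]<12)).astype(np.uint8); m=cv2.morphologyEx(m,cv2.MORPH_OPEN,np.ones((3,3)))
    k,l,st,ce=cv2.connectedComponentsWithStats(m)
    for i in range(1,k):
        if st[i,4]>100:
            p=q[l==i][:,:2]; print(n,st[i,4],[np.round(v,1) for v in cv2.minAreaRect(p.astype(np.float32))],np.median(p,0))
im,dd=viewer.grab_frame('wrist');cv2.imwrite('pics/w1.png',im)
Q=topmap('wrist',dd);m=(Q[...,2]>88)&(Q[...,2]<104)&(dd>0)&(abs(Q[...,0]-438)<30)&(abs(Q[...,1]+194)<30)
print('glue',m.sum(),[np.round(v,1) for v in cv2.minAreaRect(Q[m][:,:2].astype(np.float32))] if m.sum()>3 else '')
go(438,-193.5,86)
E
```

```text
tape 770 [array([554.4, 399.4]), array([107.4,  73. ]), np.float64(1.4)] [556.88572112 398.50065543]
tape 779 [array([552.9, 319.5]), array([109.5,  73.6]), np.float64(0.1)] [552.8095881  321.00754806]
stamp 396 [array([ 548.7, -396.3]), array([71.5, 70.4]), np.float64(2.5)] [ 549.34860806 -391.30992484]
stamp 239 [array([ 541.8, -305.9]), array([71.6, 42.9]), np.float64(3.4)] [ 543.68219334 -303.48735399]
stamp 175 [array([ 542.5, -341.2]), array([67.4, 27.5]), np.float64(3.4)] [ 540.37132929 -341.84464772]
glue 1070 [array([ 435.6, -195.3]), array([26.4, 26.5]), np.float64(88.9)]
cm [ 0.26  0.05 11.42] rot [-0.   0.  -0.3] tcp [ 437.6 -196.1  200.2] t 1.4 op 1.0 gf 0.0 F [ 0.6 -0.4 -0.3]
```

View pics/w1.png

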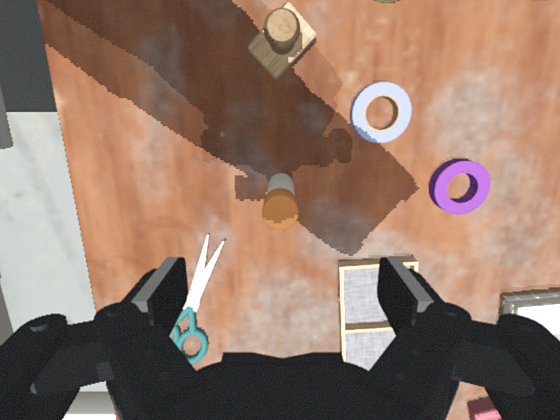

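The wrist view shows the glue stick between the fingers' line at (280,205), scissors to its left and the stamp tray below right. The glue stick is well centred, so I go down to it and grip.

Request:
drive_tool(motion=[{"linear":[0.1,-0.05,3],"delta_rot":[0,0,0],"fingers":1},{"linear":[0.1,-0.05,6],"delta_rot":[0,0,0],"fingers":1},{"linear":[0.1,-0.05,9],"delta_rot":[0,0,0],"fingers":1},{"linear":[0.1,-0.05,11.4],"delta_rot":[0,0,0],"fingers":1},{"linear":[0.1,-0.05,11.4],"delta_rot":[0,0,0],"fingers":0.8}])

```text
time: 2.02
eef_pos: [436.2, -195.0, 85.2]
orientation: [[0.007, 1.0, -0.002], [1.0, -0.007, 0.002], [0.001, -0.002, -1.0]]
force: [-0.6, -0.2, -0.5]
opening: 0.816
grasp_force: 0.0
```

Request:
drive_tool(motion=[{"linear":[0,0,0],"delta_rot":[0,0,0],"fingers":0.6},{"linear":[0,0,0],"delta_rot":[0,0,0],"fingers":0.4},{"linear":[0,0,0],"delta_rot":[0,0,0],"fingers":0.2},{"linear":[0,0,0],"delta_rot":[0,0,0],"fingers":0.1},{"linear":[0,0,0],"delta_rot":[0,0,0],"fingers":0.1}])

```text
time: 2.65
eef_pos: [437.9, -195.3, 87.7]
orientation: [[0.005, 1.0, 0.001], [1.0, -0.005, -0.002], [-0.002, 0.001, -1.0]]
force: [-2.0, 0.2, 5.6]
opening: 0.295
grasp_force: 58.5
```

```bash
python3 -c "
from h import *
go(659.6,-3.3,160)"
```

```text
cm [19.31 22.07 -7.24] rot [ 0.1  0.1 -0.3] tcp [ 437.9 -195.3   87.7] t 2.65 op 0.29 gf 58.5 F [-2.   0.2  5.6]
```

Request:
drive_tool(motion=[{"linear":[0,0,-3.5],"delta_rot":[0,0,0],"fingers":0.1},{"linear":[0,0,-7.2],"delta_rot":[0,0,0],"fingers":0.1},{"linear":[3.8,4.4,-7.2],"delta_rot":[0,0,0],"fingers":0.1},{"linear":[7.7,8.8,-7.2],"delta_rot":[0,0,0],"fingers":0.1},{"linear":[11.6,13.2,-7.2],"delta_rot":[0,0,0],"fingers":0.1}])

```text
time: 3.28
eef_pos: [571.7, -78.3, 159.1]
orientation: [[0.006, 1.0, 0.001], [1.0, -0.006, -0.001], [-0.001, 0.001, -1.0]]
force: [0.3, -1.1, 0.1]
opening: 0.298
grasp_force: 59.1
```

Request:
drive_tool(motion=[{"linear":[3.8,4.4,0],"delta_rot":[0,0,0],"fingers":0.1},{"linear":[6.5,7.4,0],"delta_rot":[0,0,0],"fingers":0.1},{"linear":[7.7,8.87,0],"delta_rot":[0,0,0],"fingers":0.1},{"linear":[7.7,8.87,0],"delta_rot":[0,0,0],"fingers":0.1}])

```text
time: 3.78
eef_pos: [659.8, -2.0, 158.2]
orientation: [[0.004, 1.0, -0.0], [1.0, -0.004, -0.0], [-0.0, -0.0, -1.0]]
force: [-0.8, -0.7, -1.1]
opening: 0.299
grasp_force: 59.1
```

```bash
python3 - <<'E'
from h import *
go(659.6,-3.3,160)
for n in('wrist','scene'):
    im,dd=viewer.grab_frame(n);cv2.imwrite(f'pics/{n}2.png',im)
    Q=topmap(n,dd)
    if n=='wrist':
        m=(Q[...,2]>44)&(Q[...,2]<55)&(dd>0)&(abs(Q[...,0]-660)<45)&(abs(Q[...,1]+3)<45)
        print('cup',m.sum(),[np.round(v,1) for v in cv2.minAreaRect(Q[m][:,:2].astype(np.float32))],np.round(Q[m].min(0)),np.round(Q[m].max(0)))
E
```

```text
cm [-0.13 -0.01 -0.18] rot [-0.   0.  -0.2] tcp [659.8  -2.  158.2] t 3.77 op 0.3 gf 59.1 F [-0.8 -0.7 -1.1]
cup 798 [array([ 6.575e+02, -6.000e-01]), array([53.4, 47. ]), np.float64(1.3)] [631. -25.  44.] [684.  23.  52.]
```

View pics/wrist2.png

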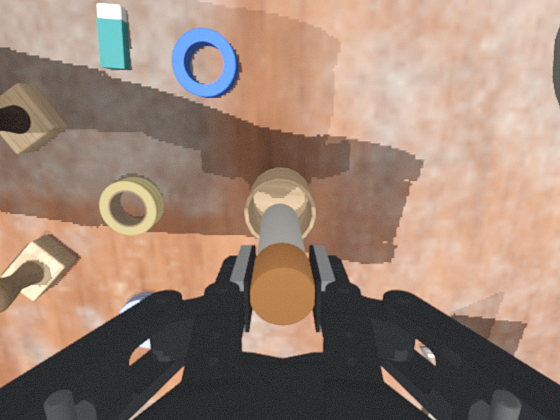

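The glue stick hangs upright over the cup, whose rim is centred on column 280 in the picture. I lower it, release and rise.

Request:
drive_tool(motion=[{"linear":[-0.1,-0.1,2.5],"delta_rot":[0,0,0],"fingers":0.1},{"linear":[-0.1,-0.1,5],"delta_rot":[0,0,0],"fingers":0.1},{"linear":[-0.1,-0.1,6],"delta_rot":[0,0,0],"fingers":0.1},{"linear":[-0.1,-0.1,6.5],"delta_rot":[0,0,0],"fingers":0.1},{"linear":[-0.1,-0.1,6.6],"delta_rot":[0,0,0],"fingers":0.1}])

```text
time: 4.5
eef_pos: [658.4, -4.2, 92.9]
orientation: [[0.006, 1.0, 0.001], [1.0, -0.006, -0.0], [-0.0, 0.001, -1.0]]
force: [-0.1, -0.1, 0.2]
opening: 0.295
grasp_force: 59.1
```

Request:
drive_tool(motion=[{"linear":[0,0,0],"delta_rot":[0,0,0],"fingers":0.35},{"linear":[0,0,0],"delta_rot":[0,0,0],"fingers":0.5},{"linear":[0,0,0],"delta_rot":[0,0,0],"fingers":0.6},{"linear":[0,0,-3],"delta_rot":[0,0,0],"fingers":0.6},{"linear":[0,0,-7],"delta_rot":[0,0,0],"fingers":0.6}])

```text
time: 5.12
eef_pos: [657.4, -3.7, 162.0]
orientation: [[0.005, 1.0, -0.002], [1.0, -0.005, 0.0], [0.0, -0.002, -1.0]]
force: [1.4, -0.7, -0.4]
opening: 0.603
grasp_force: 0.0
```

Request:
drive_tool(motion=[{"linear":[0,0,-3],"delta_rot":[0,0,0],"fingers":1},{"linear":[-2,-6,-3],"delta_rot":[0,0,0],"fingers":1},{"linear":[-4,-12,-3],"delta_rot":[0,0,0],"fingers":1},{"linear":[-6,-18,-3],"delta_rot":[0,0,0],"fingers":1},{"linear":[-6,-21,-3],"delta_rot":[0,0,0],"fingers":1}])

```text
time: 5.75
eef_pos: [445.8, -63.4, 192.3]
orientation: [[0.007, 1.0, 0.0], [1.0, -0.007, -0.001], [-0.001, 0.0, -1.0]]
force: [-0.5, -0.0, 0.3]
opening: 0.994
grasp_force: 0.0
```

```bash
python3 - <<'E'
from h import *
go(440,-65,62)
im,dd=viewer.grab_frame('wrist')
Q=topmap('wrist',dd)
for n,a,b in(('knob',62,80),('blk',16,28)):
    m=(Q[...,2]>a)&(Q[...,2]<b)&(dd>0)&(abs(Q[...,0]-440)<40)&(abs(Q[...,1]+65)<40)
    print(n,m.sum(),[np.round(v,1) for v in cv2.minAreaRect(Q[m][:,:2].astype(np.float32))] if m.sum()>3 else '')
im,dd=viewer.grab_frame('scene');cv2.imwrite('pics/scene3.png',cv2.resize(im[100:340,150:450],None,fx=2,fy=2))
E
```

```text
cm [-0.16 -0.59 13.03] rot [ 0.   0.  -0.4] tcp [445.8 -63.4 192.3] t 5.75 op 0.99 gf 0.0 F [-0.5 -0.   0.3]
knob 809 [array([435.1, -64.3]), array([24.5, 26.3]), np.float64(85.3)]
blk 1194 [array([434.8, -64.9]), array([50. , 35.2]), np.float64(44.6)]
```

View pics/scene3.png

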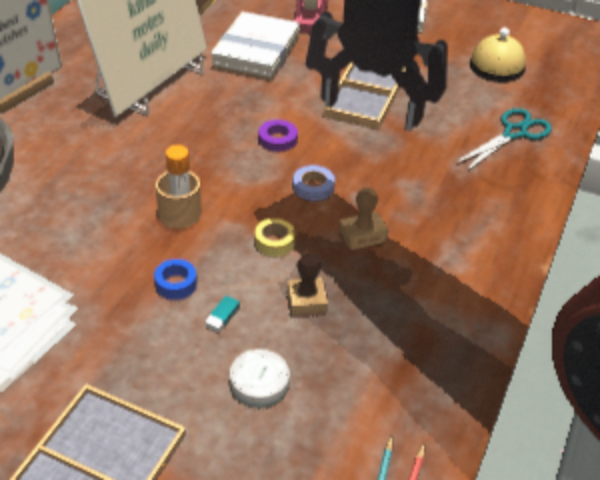

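The glue stick stands upright in the cup at (178,180). The light stamp is still untouched at (363,220). I go down and grip it.

Request:
drive_tool(motion=[{"linear":[-0.15,-0.75,3],"delta_rot":[0,0,0],"fingers":1},{"linear":[-0.15,-0.75,7],"delta_rot":[0,0,0],"fingers":1},{"linear":[-0.15,-0.75,11],"delta_rot":[0,0,0],"fingers":1},{"linear":[-0.15,-0.75,13],"delta_rot":[0,0,0],"fingers":0.9},{"linear":[-0.15,-0.75,13],"delta_rot":[0,0,0],"fingers":0.6}])

```text
time: 6.48
eef_pos: [439.8, -63.7, 61.0]
orientation: [[0.005, 1.0, -0.002], [1.0, -0.005, 0.001], [0.001, -0.002, -1.0]]
force: [0.2, 0.6, 0.0]
opening: 0.71
grasp_force: 0.0
```

Request:
drive_tool(motion=[{"linear":[0,0,0],"delta_rot":[0,0,0],"fingers":0.4},{"linear":[0,0,0],"delta_rot":[0,0,0],"fingers":0.2},{"linear":[0,0,0],"delta_rot":[0,0,0],"fingers":0.1},{"linear":[0,0,0],"delta_rot":[0,0,0],"fingers":0.1}])

```text
time: 6.98
eef_pos: [441.3, -64.7, 63.6]
orientation: [[0.006, 1.0, 0.002], [1.0, -0.006, -0.001], [-0.001, 0.002, -1.0]]
force: [-1.9, 0.2, 6.7]
opening: 0.268
grasp_force: 58.5
```

Request:
drive_tool(motion=[{"linear":[0,0,-3],"delta_rot":[0,0,0],"fingers":0.1},{"linear":[0,0,-6],"delta_rot":[0,0,0],"fingers":0.1},{"linear":[-4,1.5,-6],"delta_rot":[0,0,10],"fingers":0.1},{"linear":[-9,3,-6],"delta_rot":[0,0,20],"fingers":0.1},{"linear":[-14,4.5,-6],"delta_rot":[0,0,30],"fingers":0.1}])

```text
time: 7.6
eef_pos: [485.2, -206.0, 122.7]
orientation: [[0.509, 0.861, 0.001], [0.861, -0.509, -0.001], [-0.0, 0.001, -1.0]]
force: [0.3, 0.5, -0.1]
opening: 0.266
grasp_force: 58.9
```

```bash
python3 -c "
from h import *
go(547.5,-396,122,49)"
```

```text
cm [-13.17  15.04   0.09] rot [ 0.1 -0.  10.4] tcp [ 485.2 -206.   122.7] t 7.6 op 0.27 gf 58.9 F [ 0.3  0.5 -0.1]
```

Request:
drive_tool(motion=[{"linear":[-3.9,4.5,0],"delta_rot":[0,0,5],"fingers":0.1},{"linear":[-7.8,9,0],"delta_rot":[0,0,10.4],"fingers":0.1},{"linear":[-11.2,12.8,0],"delta_rot":[0,0,10.4],"fingers":0.1},{"linear":[-13.15,15,0],"delta_rot":[0,0,10.4],"fingers":0.1},{"linear":[-13.15,15,0],"delta_rot":[0,0,10.4],"fingers":0.1}])

```text
time: 8.22
eef_pos: [547.6, -395.5, 121.7]
orientation: [[0.654, 0.757, -0.0], [0.757, -0.654, 0.0], [-0.0, -0.0, -1.0]]
force: [0.5, 1.1, -0.4]
opening: 0.265
grasp_force: 59.1
```

```bash
python3 - <<'E'
from h import *
go(547.5,-396,122,49)
im,dd=viewer.grab_frame('wrist');cv2.imwrite('pics/w4.png',im)
im,dd=viewer.grab_frame('top');P=topmap('top',dd);print(P[205:232:5,376].round(0).tolist())
E
```

```text
cm [-0.05  0.03 -0.03] rot [-0.   0.   0.2] tcp [ 547.6 -395.5  121.7] t 8.22 op 0.27 gf 59.1 F [ 0.5  1.1 -0.4]
[[580.0, -276.0, 17.0], [565.0, -275.0, 20.0], [551.0, -274.0, 24.0], [537.0, -276.0, 12.0], [523.0, -276.0, 13.0], [509.0, -279.0, -1.0]]
```

View pics/w4.png

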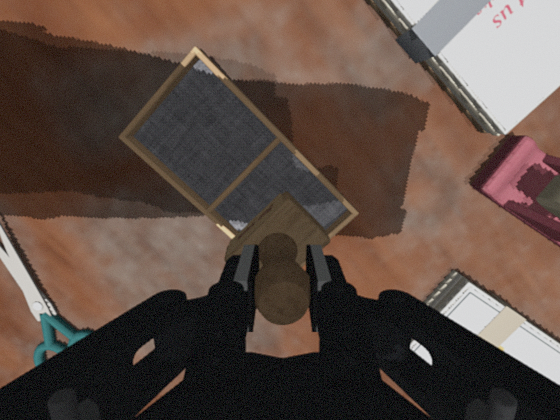

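The stamp's block hangs square to the tray. Its corners show at (197,50), (122,135) and (357,212), and the divider runs from (278,140) to (208,210). I project them to check the bay.

```bash
python3 - <<'E'
from h import *
m=viewer.camera_model('wrist');K=np.array(m['camera_matrix']);R=np.array(m['attitude']);e=np.array(m['eye'])
for u,v in [(197,50),(122,135),(357,212),(278,140),(208,210)]:
    r=R@np.linalg.inv(K)@[u,v,1]; p=e+r*(16-e[2])/r[2]; print((u,v),p.round(1))
E
```

```text
(197, 50) [ 576.5 -274.    16. ]
(122, 135) [ 498.9 -278.3   16. ]
(357, 212) [ 588.6 -429.2   16. ]
(278, 140) [ 578.6 -351.5   16. ]
(208, 210) [ 506.  -356.1   16. ]
```

Request:
drive_tool(motion=[{"linear":[0,0,2],"delta_rot":[0,0,0],"fingers":0.1},{"linear":[0,0,4],"delta_rot":[0,0,0],"fingers":0.1},{"linear":[0,0,5],"delta_rot":[0,0,0],"fingers":0.1},{"linear":[0,0,5.35],"delta_rot":[0,0,0],"fingers":0.1},{"linear":[0,0,5.4],"delta_rot":[0,0,0],"fingers":0.1}])

```text
time: 8.95
eef_pos: [547.8, -393.7, 68.4]
orientation: [[0.652, 0.758, 0.0], [0.758, -0.652, -0.0], [-0.0, 0.0, -1.0]]
force: [0.4, -0.3, -0.6]
opening: 0.268
grasp_force: 59.1
```

Request:
drive_tool(motion=[{"linear":[0,0,0],"delta_rot":[0,0,0],"fingers":0.35},{"linear":[0,0,0],"delta_rot":[0,0,0],"fingers":0.6},{"linear":[0,0,0],"delta_rot":[0,0,0],"fingers":0.7},{"linear":[0,0,-4],"delta_rot":[0,0,0],"fingers":0.8},{"linear":[0,0,-9],"delta_rot":[0,0,0],"fingers":1}])

```text
time: 9.57
eef_pos: [547.1, -393.0, 158.1]
orientation: [[0.652, 0.758, -0.002], [0.758, -0.652, 0.002], [0.0, -0.002, -1.0]]
force: [-0.0, -0.6, 1.7]
opening: 0.986
grasp_force: 0.0
```

```bash
python3 - <<'E'
from h import *
go(455,65,160,90)
im,dd=viewer.grab_frame('wrist')
Q=topmap('wrist',dd)
for n,a,b in(('knob',66,85),('blk',20,32)):
    m=(Q[...,2]>a)&(Q[...,2]<b)&(dd>0)&(abs(Q[...,0]-547)<38)&(abs(Q[...,1]+395)<38)
    print(n,m.sum(),[np.round(v,1) for v in cv2.minAreaRect(Q[m][:,:2].astype(np.float32))],np.median(Q[m][:,2]) if m.sum()>3 else '')
E
```

```text
cm [ 28.71 -36.86  -0.09] rot [ -0.1  -0.1 -40.7] tcp [ 547.1 -393.   158.1] t 9.57 op 0.99 gf 0.0 F [-0.  -0.6  1.7]
knob 591 [array([ 547.7, -393.8]), array([24.4, 26.6]), np.float64(41.4)] 81.40461118480755
blk 975 [array([ 547.1, -394.9]), array([76.1, 75.6]), np.float64(0.4)] 25.23963062566071
```

Request:
drive_tool(motion=[{"linear":[3.6,-4.6,0],"delta_rot":[0,0,-8],"fingers":1},{"linear":[7.2,-9.2,0],"delta_rot":[0,0,-16],"fingers":1},{"linear":[10.8,-13.8,0],"delta_rot":[0,0,-24],"fingers":1},{"linear":[14.4,-18.4,0],"delta_rot":[0,0,-32],"fingers":1},{"linear":[18,-23,0],"delta_rot":[0,0,-40.7],"fingers":1}])

```text
time: 10.25
eef_pos: [490.4, -105.6, 158.4]
orientation: [[-0.004, 1.0, 0.001], [1.0, 0.004, -0.0], [-0.0, 0.001, -1.0]]
force: [0.3, 0.5, 0.8]
opening: 0.998
grasp_force: 0.0
```

```bash
python3 -c "
from h import *
go(455,65,160,90)"
```

```text
cm [17.08 -3.46 -0.17] rot [0.1 0.  0.2] tcp [ 490.4 -105.6  158.4] t 10.25 op 1.0 gf 0.0 F [0.3 0.5 0.8]
```

Request:
drive_tool(motion=[{"linear":[6,-1.2,0],"delta_rot":[0,0,0],"fingers":1},{"linear":[12,-2.4,0],"delta_rot":[0,0,0],"fingers":1},{"linear":[16.5,-3.4,0],"delta_rot":[0,0,0],"fingers":1},{"linear":[17.1,-3.5,0],"delta_rot":[0,0,0],"fingers":1},{"linear":[17.1,-3.5,0],"delta_rot":[0,0,0],"fingers":1}])

```text
time: 10.88
eef_pos: [456.1, 63.8, 158.4]
orientation: [[-0.001, 1.0, 0.001], [1.0, 0.001, -0.0], [-0.0, 0.001, -1.0]]
force: [-0.1, -0.1, 0.4]
opening: 1.0
grasp_force: 0.0
```

```bash
python3 - <<'E'
from h import *
go(455.5,65,62,90)
im,dd=viewer.grab_frame('wrist')
Q=topmap('wrist',dd)
for n,a,b in(('knob',62,80),('blk',16,28)):
    m=(Q[...,2]>a)&(Q[...,2]<b)&(dd>0)&(abs(Q[...,0]-455)<35)&(abs(Q[...,1]-65)<35)
    print(n,m.sum(),[np.round(v,1) for v in cv2.minAreaRect(Q[m][:,:2].astype(np.float32))] if m.sum()>3 else '')
E
```

```text
cm [ 0.12 -0.06  9.64] rot [0. 0. 0.] tcp [456.1  63.8 158.4] t 10.88 op 1.0 gf 0.0 F [-0.1 -0.1  0.4]
knob 1061 [array([454.4,  64.8]), array([26.2, 25.5]), np.float64(20.4)]
blk 1330 [array([454.1,  64.3]), array([40.6, 40.1]), np.float64(31.7)]
```

Request:
drive_tool(motion=[{"linear":[0.1,0,3],"delta_rot":[0,0,0],"fingers":1},{"linear":[0.1,0,6],"delta_rot":[0,0,0],"fingers":1},{"linear":[0.1,0,9],"delta_rot":[0,0,0],"fingers":1},{"linear":[0.1,0,9.6],"delta_rot":[0,0,0],"fingers":0.8},{"linear":[0.1,0,9.6],"delta_rot":[0,0,0],"fingers":0.6}])

```text
time: 11.55
eef_pos: [456.1, 64.1, 62.7]
orientation: [[0.001, 1.0, -0.0], [1.0, -0.001, -0.0], [-0.0, -0.0, -1.0]]
force: [0.4, 0.1, 0.3]
opening: 0.612
grasp_force: 0.0
```

Request:
drive_tool(motion=[{"linear":[0,0,0],"delta_rot":[0,0,0],"fingers":0.4},{"linear":[0,0,0],"delta_rot":[0,0,0],"fingers":0.2},{"linear":[0,0,0],"delta_rot":[0,0,0],"fingers":0.1},{"linear":[0,0,0],"delta_rot":[0,0,0],"fingers":0.1}])

```text
time: 12.05
eef_pos: [456.7, 64.7, 63.8]
orientation: [[0.0, 1.0, 0.002], [1.0, -0.0, -0.001], [-0.001, 0.002, -1.0]]
force: [-1.4, 0.4, 5.8]
opening: 0.27
grasp_force: 58.4
```

Request:
drive_tool(motion=[{"linear":[0,0,-3],"delta_rot":[0,0,0],"fingers":0.1},{"linear":[0,0,-6],"delta_rot":[0,0,0],"fingers":0.1},{"linear":[-5,1,-6],"delta_rot":[0,0,9],"fingers":0.1},{"linear":[-10.5,2.4,-6],"delta_rot":[0,0,18],"fingers":0.1},{"linear":[-16,3.8,-6],"delta_rot":[0,0,27],"fingers":0.1}])

```text
time: 12.68
eef_pos: [494.5, -97.0, 123.3]
orientation: [[0.458, 0.889, 0.002], [0.889, -0.458, -0.001], [0.0, 0.002, -1.0]]
force: [0.7, 0.2, -0.5]
opening: 0.265
grasp_force: 58.9
```

```bash
python3 -c "
from h import *
go(541.5,-317,122,63)"
```

```text
cm [-17.4   14.26   0.15] rot [ 0.1 -0.  -0.3] tcp [494.5 -97.  123.3] t 12.68 op 0.26 gf 58.9 F [ 0.7  0.2 -0.5]
```

Request:
drive_tool(motion=[{"linear":[-4.4,3.6,0],"delta_rot":[0,0,0],"fingers":0.1},{"linear":[-8.8,7.2,0],"delta_rot":[0,0,0],"fingers":0.1},{"linear":[-13.2,10.8,0],"delta_rot":[0,0,0],"fingers":0.1},{"linear":[-16.8,13.7,0],"delta_rot":[0,0,0],"fingers":0.1},{"linear":[-17.4,14.26,0.1],"delta_rot":[0,0,0],"fingers":0.1}])

```text
time: 13.3
eef_pos: [541.9, -318.0, 121.5]
orientation: [[0.456, 0.89, 0.001], [0.89, -0.456, -0.001], [-0.001, 0.001, -1.0]]
force: [-0.8, 1.3, -1.4]
opening: 0.266
grasp_force: 59.0
```

Request:
drive_tool(motion=[{"linear":[0,0,0],"delta_rot":[0,0,0],"fingers":0.1},{"linear":[0,0,2.5],"delta_rot":[0,0,0],"fingers":0.1},{"linear":[0,0,4.5],"delta_rot":[0,0,0],"fingers":0.1},{"linear":[0,0,5.2],"delta_rot":[0,0,0],"fingers":0.1},{"linear":[0,0,5.4],"delta_rot":[0,0,0],"fingers":0.1}])

```text
time: 13.92
eef_pos: [541.7, -314.2, 68.0]
orientation: [[0.454, 0.891, -0.0], [0.891, -0.454, 0.0], [-0.0, -0.0, -1.0]]
force: [-5.9, 5.4, 12.6]
opening: 0.269
grasp_force: 60.2
```

Request:
drive_tool(motion=[{"linear":[0,0,0],"delta_rot":[0,0,0],"fingers":0.35},{"linear":[0,0,0],"delta_rot":[0,0,0],"fingers":0.6},{"linear":[0,0,0],"delta_rot":[0,0,0],"fingers":0.7},{"linear":[0,0,-4],"delta_rot":[0,0,0],"fingers":0.7},{"linear":[0,0,-9],"delta_rot":[0,0,0],"fingers":0.8}])

```text
time: 14.55
eef_pos: [541.1, -314.4, 157.2]
orientation: [[0.454, 0.891, -0.002], [0.891, -0.454, 0.002], [0.001, -0.002, -1.0]]
force: [0.7, -1.1, 0.4]
opening: 0.8
grasp_force: 0.0
```

```bash
python3 - <<'E'
from h import *
go(531,-124.5,150,90)
im,dd=viewer.grab_frame('wrist');cv2.imwrite('pics/w5.png',im)
E
```

```text
cm [16.46 -9.52  0.75] rot [ -0.1  -0.1 -27. ] tcp [ 541.1 -314.4  157.2] t 14.55 op 0.8 gf 0.0 F [ 0.7 -1.1  0.4]
```

View pics/w5.png

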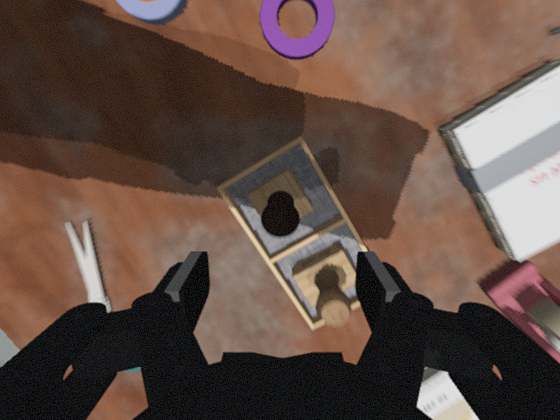

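Both stamps stand upright in their bays, the dark one at (280,210) and the light one at (330,290). Next is the lilac roll.

Request:
drive_tool(motion=[{"linear":[5,-2.9,0],"delta_rot":[0,0,-9],"fingers":1},{"linear":[10,-5.8,0],"delta_rot":[0,0,-18],"fingers":1},{"linear":[15,-8.7,0.5],"delta_rot":[0,0,-27],"fingers":1},{"linear":[16.5,-9.5,0.75],"delta_rot":[0,0,-27],"fingers":1},{"linear":[16.5,-9.5,0.75],"delta_rot":[0,0,-27],"fingers":1}])

```text
time: 15.22
eef_pos: [532.3, -124.3, 149.8]
orientation: [[0.0, 1.0, 0.0], [1.0, -0.0, -0.0], [-0.0, 0.0, -1.0]]
force: [-0.4, 0.2, 0.4]
opening: 0.996
grasp_force: 0.0
```

```bash
python3 - <<'E'
from h import *
go(531,-124.5,18,90)
im,dd=viewer.grab_frame('wrist')
Q=topmap('wrist',dd)
m=(Q[...,2]>9)&(Q[...,2]<22)&(dd>0)&(abs(Q[...,0]-531)<40)&(abs(Q[...,1]+124)<40)
print(m.sum(),[np.round(v,1) for v in cv2.minAreaRect(Q[m][:,:2].astype(np.float32))])
E
```

```text
cm [-0.02 -0.13 13.18] rot [ 0.  0. -0.] tcp [ 532.3 -124.3  149.8] t 15.22 op 1.0 gf 0.0 F [-0.4  0.2  0.4]
2362 [array([ 528.7, -125.9]), array([53.3, 53.2]), np.float64(88.4)]
```

Request:
drive_tool(motion=[{"linear":[-0.1,-0.2,4],"delta_rot":[0,0,0],"fingers":0.95},{"linear":[-0.1,-0.2,8],"delta_rot":[0,0,0],"fingers":0.9},{"linear":[-0.1,-0.2,11],"delta_rot":[0,0,0],"fingers":0.85},{"linear":[-0.1,-0.2,12.8],"delta_rot":[0,0,0],"fingers":0.85},{"linear":[-0.1,-0.2,12.8],"delta_rot":[0,0,0],"fingers":0.8}])

```text
time: 15.9
eef_pos: [529.5, -126.4, 20.9]
orientation: [[0.002, 1.0, -0.002], [1.0, -0.002, 0.001], [0.001, -0.002, -1.0]]
force: [-0.2, 0.3, -0.3]
opening: 0.8
grasp_force: 0.0
```

Request:
drive_tool(motion=[{"linear":[0,0,0],"delta_rot":[0,0,0],"fingers":0.65},{"linear":[0,0,0],"delta_rot":[0,0,0],"fingers":0.5},{"linear":[0,0,0],"delta_rot":[0,0,0],"fingers":0.4},{"linear":[0,0,0],"delta_rot":[0,0,0],"fingers":0.4}])

```text
time: 16.4
eef_pos: [531.4, -126.7, 23.9]
orientation: [[0.0, 1.0, 0.003], [1.0, -0.0, -0.002], [-0.002, 0.003, -1.0]]
force: [-0.9, 0.0, 7.4]
opening: 0.602
grasp_force: 62.7
```

Request:
drive_tool(motion=[{"linear":[0,0,-2],"delta_rot":[0,0,0],"fingers":0.4},{"linear":[0,0,-4],"delta_rot":[0,0,0],"fingers":0.4},{"linear":[0,0,-8],"delta_rot":[0,0,0],"fingers":0.4},{"linear":[0,0,-10],"delta_rot":[0,0,0],"fingers":0.4}])

```text
time: 16.9
eef_pos: [531.4, -126.4, 124.9]
orientation: [[0.0, 1.0, 0.004], [1.0, -0.0, -0.002], [-0.002, 0.004, -1.0]]
force: [-0.3, -0.9, -0.5]
opening: 0.606
grasp_force: 62.5
```

```bash
python3 - <<'E'
from h import *
go(553,399,120,90)
im,dd=viewer.grab_frame('wrist');cv2.imwrite('pics/w6.png',im)
E
```

```text
cm [52.54  2.16  0.4 ] rot [ 0.2  0.1 -0. ] tcp [ 531.4 -126.4  124.9] t 16.9 op 0.61 gf 62.5 F [-0.3 -0.9 -0.5]
```

View pics/w6.png

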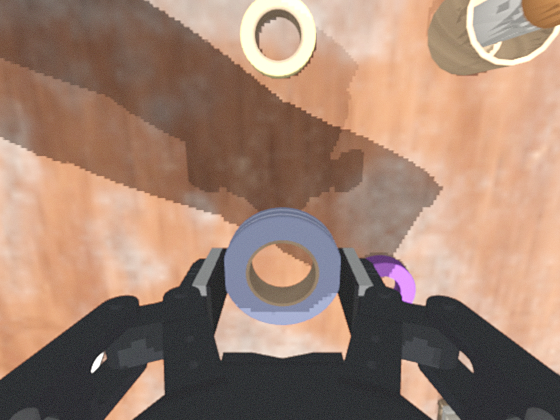

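The lilac roll is held flat between the fingers at (280,270). I carry it to the far bay of the tape tray.

Request:
drive_tool(motion=[{"linear":[5.8,0.2,0],"delta_rot":[0,0,0],"fingers":0.4},{"linear":[11.6,0.4,0],"delta_rot":[0,0,0],"fingers":0.4},{"linear":[17.4,0.6,0],"delta_rot":[0,0,0],"fingers":0.4},{"linear":[23.2,0.9,0],"delta_rot":[0,0,0],"fingers":0.4},{"linear":[29,1.1,0],"delta_rot":[0,0,0],"fingers":0.4}])

```text
time: 17.58
eef_pos: [540.9, 166.1, 121.0]
orientation: [[0.0, 1.0, -0.0], [1.0, -0.0, -0.0], [-0.0, -0.0, -1.0]]
force: [1.2, 0.1, 0.4]
opening: 0.602
grasp_force: 62.5
```

Request:
drive_tool(motion=[{"linear":[5.8,0.2,0],"delta_rot":[0,0,0],"fingers":0.4},{"linear":[11.6,0.5,0],"delta_rot":[0,0,0],"fingers":0.4},{"linear":[17.4,0.8,0],"delta_rot":[0,0,0],"fingers":0.4},{"linear":[22,1,0],"delta_rot":[0,0,0],"fingers":0.4},{"linear":[23.5,1.05,0],"delta_rot":[0,0,0],"fingers":0.4}])

```text
time: 18.2
eef_pos: [550.8, 401.5, 120.3]
orientation: [[-0.002, 1.0, -0.001], [1.0, 0.002, -0.0], [-0.0, -0.001, -1.0]]
force: [-0.7, 1.1, -0.0]
opening: 0.599
grasp_force: 62.5
```

```bash
python3 - <<'E'
from h import *
go(553,399,30,90)
im,dd=viewer.grab_frame('wrist');cv2.imwrite('pics/w7.png',im)
E
```

```text
cm [-0.25  0.23  9.03] rot [-0.1  0.   0.1] tcp [550.8 401.5 120.3] t 18.2 op 0.6 gf 62.5 F [-0.7  1.1 -0. ]
```

View pics/w7.png

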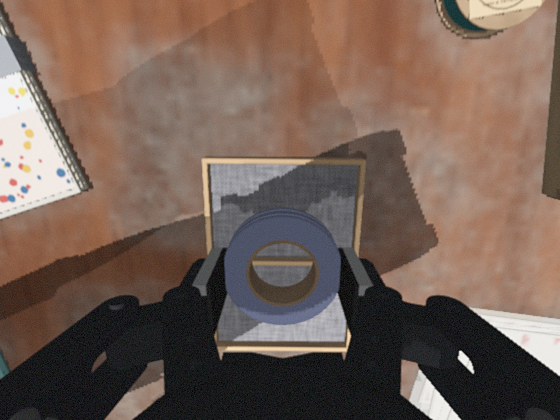

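```bash
python3 - <<'E'
from h import *
m=viewer.camera_model('wrist');K=np.array(m['camera_matrix']);R=np.array(m['attitude']);e=np.array(m['eye'])
for u,v in [(203,158),(366,158),(218,352),(348,350),(282,262)]:
    r=R@np.linalg.inv(K)@[u,v,1]; p=e+r*(12-e[2])/r[2]; print((u,v),p.round(1))
E
```

```text
(203, 158) [493.8 441.2  12. ]
(366, 158) [610.2 441.4  12. ]
(218, 352) [495.7 275.2  12. ]
(348, 350) [606.9 277.7  12. ]
(282, 262) [550.4 359.9  12. ]
```

Request:
drive_tool(motion=[{"linear":[-0.25,0.1,3.5],"delta_rot":[0,0,0],"fingers":0.4},{"linear":[-0.25,0.1,6.5],"delta_rot":[0,0,0],"fingers":0.4},{"linear":[-0.25,0.1,8.4],"delta_rot":[0,0,0],"fingers":0.4},{"linear":[-0.25,0.1,9],"delta_rot":[0,0,0],"fingers":0.4},{"linear":[-0.25,0.1,9.2],"delta_rot":[0,0,0],"fingers":0.4}])

```text
time: 18.88
eef_pos: [553.2, 396.5, 30.4]
orientation: [[0.001, 1.0, 0.001], [1.0, -0.001, 0.0], [0.0, 0.001, -1.0]]
force: [0.2, -0.3, -0.3]
opening: 0.601
grasp_force: 62.5
```

Request:
drive_tool(motion=[{"linear":[0,0,0],"delta_rot":[0,0,0],"fingers":0.68},{"linear":[0,0,0],"delta_rot":[0,0,0],"fingers":0.76},{"linear":[0,0,0],"delta_rot":[0,0,0],"fingers":0.76},{"linear":[0,0,-3],"delta_rot":[0,0,0],"fingers":0.76},{"linear":[0,0,-8],"delta_rot":[0,0,0],"fingers":0.8}])

```text
time: 19.5
eef_pos: [551.4, 396.0, 108.7]
orientation: [[0.0, 1.0, -0.004], [1.0, -0.0, -0.002], [-0.002, -0.004, -1.0]]
force: [1.3, 0.2, -0.1]
opening: 0.803
grasp_force: 0.0
```

```bash
python3 - <<'E'
from h import *
go(531,-8,110,90)
im,dd=viewer.grab_frame('wrist')
Q=topmap('wrist',dd)
m=(Q[...,2]>15)&(Q[...,2]<27)&(dd>0)&(abs(Q[...,0]-552)<45)&(abs(Q[...,1]-400)<45)
print(m.sum(),[np.round(v,1) for v in cv2.minAreaRect(Q[m][:,:2].astype(np.float32))],np.median(Q[m][:,2]),np.percentile(Q[m][:,2],[5,95]))
E
```

```text
cm [-40.4   -2.03  -0.06] rot [-0.2  0.1 -0. ] tcp [551.4 396.  108.7] t 19.5 op 0.8 gf 0.0 F [ 1.3  0.2 -0.1]
3285 [array([552. , 400.4]), array([84.5, 90.1]), np.float64(89.7)] 20.644830777951796 [15.08028463 23.56158241]
```

Request:
drive_tool(motion=[{"linear":[-5,-0.2,-1],"delta_rot":[0,0,0],"fingers":1},{"linear":[-11,-0.5,-2],"delta_rot":[0,0,0],"fingers":1},{"linear":[-17,-0.8,-3],"delta_rot":[0,0,0],"fingers":1},{"linear":[-23,-1.1,-4],"delta_rot":[0,0,0],"fingers":1},{"linear":[-29,-1.4,-4],"delta_rot":[0,0,0],"fingers":1}])

```text
time: 20.18
eef_pos: [539.1, 104.9, 151.2]
orientation: [[-0.0, 1.0, 0.003], [1.0, 0.0, -0.0], [-0.0, 0.003, -1.0]]
force: [0.5, -0.1, -0.1]
opening: 1.0
grasp_force: 0.0
```

Request:
drive_tool(motion=[{"linear":[-6,-0.3,0],"delta_rot":[0,0,0],"fingers":1},{"linear":[-11,-0.6,0],"delta_rot":[0,0,0],"fingers":1},{"linear":[-11.4,-0.6,0],"delta_rot":[0,0,0],"fingers":1},{"linear":[-11.4,-0.6,0],"delta_rot":[0,0,0],"fingers":1}])

```text
time: 20.68
eef_pos: [532.8, -7.3, 150.0]
orientation: [[0.001, 1.0, 0.001], [1.0, -0.001, 0.0], [0.0, 0.001, -1.0]]
force: [-0.2, 0.9, 0.5]
opening: 0.999
grasp_force: 0.0
```

```bash
python3 - <<'E'
from h import *
go(531,-8,20,90)
im,dd=viewer.grab_frame('wrist')
Q=topmap('wrist',dd)
m=(Q[...,2]>12)&(Q[...,2]<26)&(dd>0)&(abs(Q[...,0]-531)<40)&(abs(Q[...,1]+8)<40)
print(m.sum(),[np.round(v,1) for v in cv2.minAreaRect(Q[m][:,:2].astype(np.float32))])
E
```

```text
cm [-0.07 -0.18 13.  ] rot [ 0.  -0.  -0.1] tcp [532.8  -7.3 150. ] t 20.68 op 1.0 gf 0.0 F [-0.2  0.9  0.5]
1778 [array([529. ,  -7.6]), array([47.6, 47.7]), np.float64(1.9)]
```

Request:
drive_tool(motion=[{"linear":[0,-0.25,4],"delta_rot":[0,0,0],"fingers":0.95},{"linear":[0,-0.25,8],"delta_rot":[0,0,0],"fingers":0.9},{"linear":[0,-0.25,11],"delta_rot":[0,0,0],"fingers":0.85},{"linear":[0,-0.25,12.8],"delta_rot":[0,0,0],"fingers":0.8},{"linear":[0,-0.25,12.8],"delta_rot":[0,0,0],"fingers":0.75}])

```text
time: 21.35
eef_pos: [529.4, -6.3, 20.9]
orientation: [[-0.001, 1.0, -0.002], [1.0, 0.001, 0.0], [0.0, -0.002, -1.0]]
force: [-0.1, 0.1, -0.4]
opening: 0.749
grasp_force: 0.0
```

Request:
drive_tool(motion=[{"linear":[0,0,0],"delta_rot":[0,0,0],"fingers":0.6},{"linear":[0,0,0],"delta_rot":[0,0,0],"fingers":0.45},{"linear":[0,0,0],"delta_rot":[0,0,0],"fingers":0.35},{"linear":[0,0,0],"delta_rot":[0,0,0],"fingers":0.35}])

```text
time: 21.85
eef_pos: [531.5, -7.6, 23.8]
orientation: [[0.0, 1.0, 0.003], [1.0, -0.0, -0.0], [-0.0, 0.003, -1.0]]
force: [0.1, 2.0, 5.8]
opening: 0.536
grasp_force: 61.6
```

Request:
drive_tool(motion=[{"linear":[0,0,-2],"delta_rot":[0,0,0],"fingers":0.35},{"linear":[0,0,-4],"delta_rot":[0,0,0],"fingers":0.35},{"linear":[0,0,-8],"delta_rot":[0,0,0],"fingers":0.35},{"linear":[0,0,-10],"delta_rot":[0,0,0],"fingers":0.35}])

```text
time: 22.35
eef_pos: [531.4, -7.7, 124.7]
orientation: [[0.0, 1.0, 0.004], [1.0, -0.0, -0.001], [-0.001, 0.004, -1.0]]
force: [0.8, -0.1, -0.1]
opening: 0.539
grasp_force: 61.4
```

```bash
python3 -c "
from h import *
go(552,319.5,120,90)"
```

```text
cm [32.72  2.05  0.44] rot [ 0.2  0.1 -0. ] tcp [531.4  -7.7 124.7] t 22.35 op 0.54 gf 61.4 F [ 0.8 -0.1 -0.1]
```

Request:
drive_tool(motion=[{"linear":[5.8,0.4,0],"delta_rot":[0,0,0],"fingers":0.35},{"linear":[11.6,0.7,0],"delta_rot":[0,0,0],"fingers":0.35},{"linear":[17.4,1,0],"delta_rot":[0,0,0],"fingers":0.35},{"linear":[23.2,1.4,0],"delta_rot":[0,0,0],"fingers":0.35},{"linear":[28.5,1.8,0],"delta_rot":[0,0,0],"fingers":0.35}])

```text
time: 22.98
eef_pos: [548.2, 279.8, 121.8]
orientation: [[-0.0, 1.0, 0.001], [1.0, 0.0, 0.0], [0.0, 0.001, -1.0]]
force: [1.2, 0.9, -0.1]
opening: 0.537
grasp_force: 61.4
```

Request:
drive_tool(motion=[{"linear":[3.5,0.2,0],"delta_rot":[0,0,0],"fingers":0.35},{"linear":[4.2,0.25,0],"delta_rot":[0,0,0],"fingers":0.35},{"linear":[4.2,0.25,0],"delta_rot":[0,0,0],"fingers":0.35},{"linear":[4.2,0.25,0],"delta_rot":[0,0,0],"fingers":0.35}])

```text
time: 23.48
eef_pos: [550.9, 318.5, 121.7]
orientation: [[0.001, 1.0, -0.0], [1.0, -0.001, -0.0], [-0.0, -0.0, -1.0]]
force: [-0.3, -0.4, -0.9]
opening: 0.536
grasp_force: 61.5
```

```bash
python3 -c "
from h import *
go(552,319,28,90)"
```

```text
cm [0.05 0.11 9.37] rot [-0.   0.  -0.1] tcp [550.9 318.5 121.7] t 23.48 op 0.54 gf 61.5 F [-0.3 -0.4 -0.9]
```

Request:
drive_tool(motion=[{"linear":[0.05,0.1,3.5],"delta_rot":[0,0,0],"fingers":0.35},{"linear":[0.05,0.1,6.5],"delta_rot":[0,0,0],"fingers":0.35},{"linear":[0.05,0.1,8.5],"delta_rot":[0,0,0],"fingers":0.35},{"linear":[0.05,0.1,9.1],"delta_rot":[0,0,0],"fingers":0.35},{"linear":[0.05,0.1,9.4],"delta_rot":[0,0,0],"fingers":0.35}])

```text
time: 24.1
eef_pos: [552.2, 320.0, 28.4]
orientation: [[0.001, 1.0, 0.001], [1.0, -0.001, 0.0], [0.0, 0.001, -1.0]]
force: [0.9, -0.1, -0.9]
opening: 0.536
grasp_force: 61.5
```

Request:
drive_tool(motion=[{"linear":[0,0,0],"delta_rot":[0,0,0],"fingers":0.62},{"linear":[0,0,0],"delta_rot":[0,0,0],"fingers":0.7},{"linear":[0,0,0],"delta_rot":[0,0,0],"fingers":0.7},{"linear":[0,0,-3],"delta_rot":[0,0,0],"fingers":0.7},{"linear":[0,0,-8],"delta_rot":[0,0,0],"fingers":0.75}])

```text
time: 24.72
eef_pos: [550.3, 319.7, 106.9]
orientation: [[0.0, 1.0, -0.003], [1.0, -0.0, -0.001], [-0.001, -0.003, -1.0]]
force: [1.3, 0.4, 0.7]
opening: 0.754
grasp_force: 0.0
```

Request:
drive_tool(motion=[{"linear":[0,0,-5],"delta_rot":[0,0,0],"fingers":0.75},{"linear":[-5,0,-10],"delta_rot":[0,0,0],"fingers":0.75},{"linear":[-10,0,-11],"delta_rot":[0,0,0],"fingers":0.75},{"linear":[-15,0,-11],"delta_rot":[0,0,0],"fingers":0.75},{"linear":[-15,0,-11],"delta_rot":[0,0,0],"fingers":0.75}])

```text
time: 25.35
eef_pos: [552.2, 167.3, 218.6]
orientation: [[0.004, 1.0, 0.001], [1.0, -0.004, -0.001], [-0.001, 0.001, -1.0]]
force: [-0.3, 0.7, 0.1]
opening: 0.743
grasp_force: 0.0
```

```bash
python3 - <<'E'
from h import *
go(550,170,220)
for n in('top','scene'):
    im,dd=viewer.grab_frame(n);P=topmap(n,dd)
    if n=='top':
        for k,x,y,a,b,w in(('lil',552,397,15,30,45),('yel',552,319,18,30,45),('s1',541,-315,66,90,30),('s2',547,-394,66,90,30),('glue',658,-4,85,110,30),('tin',455,189,12,30,45),('era',529,126,6,20,35)):
            m=(P[...,2]>a)&(P[...,2]<b)&(dd>0)&(abs(P[...,0]-x)<w)&(abs(P[...,1]-y)<w)
            if m.sum()>3:print(k,m.sum(),[np.round(v,1) for v in cv2.minAreaRect(P[m][:,:2].astype(np.float32))],np.median(P[m][:,2]).round(1))
            else: print(k,m.sum())
    cv2.imwrite(f'pics/{n}9.png',cv2.resize(im[80:400,100:520],None,fx=1.8,fy=1.8))
E
```

```text
cm [ 0.27 -0.22 -0.14] rot [ 0.1  0.  -0.2] tcp [552.2 167.3 218.6] t 25.35 op 0.74 gf 0.0 F [-0.3  0.7  0.1]
lil 1
yel 0
s1 71 [array([ 541.3, -310.7]), array([24.1, 23.2]), np.float64(18.4)] 74.2
s2 74 [array([ 545.4, -389.7]), array([25.6, 23. ]), np.float64(23.6)] 74.2
glue 84 [array([657.1,  -3. ]), array([24.2, 24.1]), np.float64(90.0)] 100.5
tin 282 [array([457., 181.]), array([60.2, 43.6]), np.float64(11.2)] 20.7
era 109 [array([528.7, 127.3]), array([43.3, 67.6]), np.float64(68.6)] 11.4
```

View pics/scene9.png

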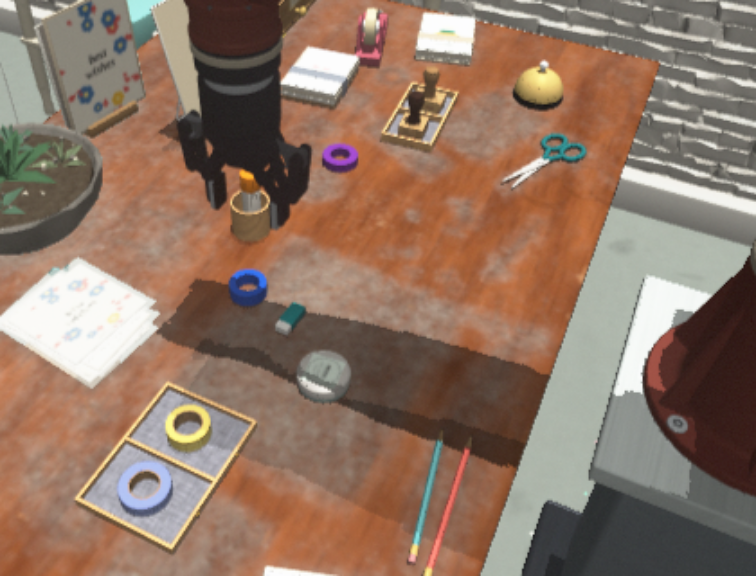

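View pics/top9.png

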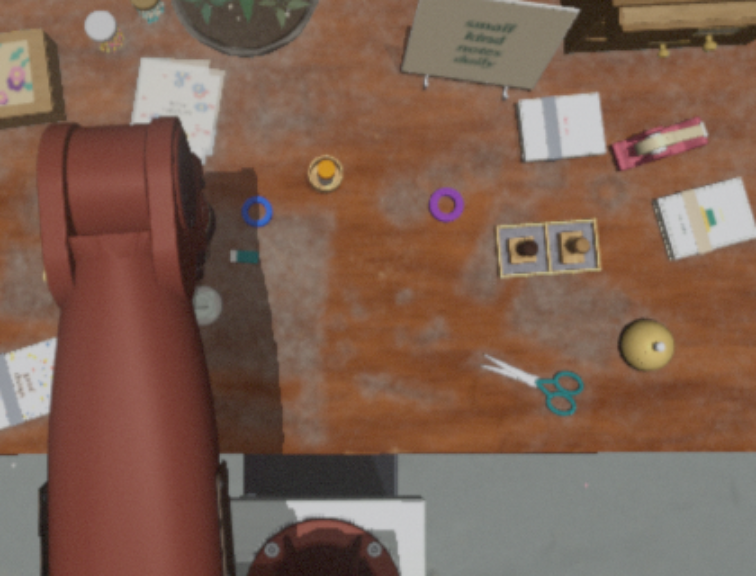

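Both rolls lie flat in their bays at (187,428) and (145,487) in the scene view. Both stamps stand upright in the smaller tray and the glue stick stands in the cup. The tin and the eraser have not moved, so I hand the job in.

```bash
python3 -c "
from h import *
print(robot.sign_off())"
```

```text
the job is handed in; nothing more can be done
None
```

I handed the job in at about 25 s: both rolls, both stamps and the glue stick are in their holders, and the final views show the ink tin and eraser where they were; the hand-in returned no verdict.

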